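# Load the stage carrier with mounted specimens in rack order

## Task

Load the four mounted specimens from the blue transfer rack into the aluminium stage carrier in the same order: the one next to the rack's red end goes in the pocket next to the carrier's red end, and so on down the row. Take them one at a time, starting at the red end, so that they cannot be mixed up; keep them upright, lower each onto the floor of its pocket before letting go rather than dropping it, and leave the other things on the bench where they are.

Things in the scene. Friction and masses are not known exactly. Their poses are not given: they have to be found in the camera images.
- rack: Blue rack fixed to the bench, 64 mm wide (x), 208 long (y), 22 high, plus a red end block 12 mm thick on its +y end. Turned, at either side. Origin: centre of the underside, on the bench. Four round pockets at x = 0, y = +75 (first, by the red end), +25, -25, -75 mm; 42 mm wide, 8 deep, 2 mm chamfer, floor 14 mm above the origin. Specimens stand within 5 mm of the pocket centres.
- carrier: Aluminium carrier fixed to the bench, 64 mm wide (x; dark foot 74), 208 long (y), 14 high (screw heads to 17), plus a red end block 12 mm thick on its +y end. Turned any way, at either side. Origin: centre of the underside, on the bench. Four round pockets with black pads at x = 0, y = +75 (first, by the red end), +25, -25, -75 mm; 42 mm wide, 6 deep, 2 mm chamfer, floor 8 mm above the origin.
- mount_black: Mounted specimen in black resin, a bright square of steel in its top face. Cylinder 30 mm in diameter and 24 mm tall, about 45 g, standing upright in one of the four pockets of the blue rack (which pocket varies). Origin at the centre of its underside, z up to the polished face. Grip it by its sides.
- mount_green: Mounted specimen in green resin, a round copper section in its top face. Cylinder 30 mm in diameter and 24 mm tall, about 45 g, standing upright in one of the four pockets of the blue rack (which pocket varies). Origin at the centre of its underside, z up to the polished face. Grip it by its sides.
- mount_ivory: Mounted specimen in ivory resin, a narrow dark steel bar section in its top face. Cylinder 30 mm in diameter and 24 mm tall, about 45 g, standing upright in one of the four pockets of the blue rack (which pocket varies). Origin at the centre of its underside, z up to the polished face. Grip it by its sides.
- mount_yellow: Mounted specimen in yellow resin, an aluminium ring section in its top face. Cylinder 30 mm in diameter and 24 mm tall, about 45 g, standing upright in one of the four pockets of the blue rack (which pocket varies). Origin at the centre of its underside, z up to the polished face. Grip it by its sides.
- tweezers: Loose steel tweezers lying on the bench between the two racks, 117 mm long along its x, 10 mm wide, 8 mm high. Bystander: leave it alone. Origin on the bench under its middle.
- loupe: Loose black eyepiece loupe standing on the bench, 40 mm in diameter, 38 mm tall. Bystander: leave it alone. Origin at the centre of its underside.
- objective: Loose spare microscope objective standing on its thread, steel with a black grip band and a blue ring, 30 mm in diameter, 47 mm tall. Bystander: leave it alone. Origin at the centre of its underside.
- blower: Loose dark rubber dust blower standing nozzle up, 58 mm in diameter, 95 mm tall. Bystander: leave it alone. Origin at the centre of its underside.
Mind the look-alikes: they are no part of the job. Leave any purple look-alike of the mount_black alone.

How it is judged:
By the outcome, as a careful person would: the job done as asked, in the order asked, and still so for the second after the job is handed in, with the robot touching nothing.
It also fails if it takes over 93 s, if anything falls off the work surface, if the arm or the gripper's body presses on something with over 40 N, if the wrist force passes 120 N, or if a joint passes its speed limit or range.

## Robot

A 6-joint arm with a two-finger parallel gripper is mounted at the origin on the work surface. World frame = base frame: x ahead of the robot, y to its left, z up, the work surface at z = 0. Lengths are in m, angles in rad, forces in N, time in s.
With the tool pointing down it reaches from about 0.375 to 0.925 m from the base axis. Payload 5.7 kg.
Tool frame: the origin (TCP) lies midway between the tips of the shut fingers; the grasp point (between the pads) lies 19 mm behind it; z points along the fingers, y is the line along which they close (so a half turn about z gives the same grasp; the last joint's range is limited). The gripper opens to 85 mm and grips with 20 to 120 N. Pads are 22 mm wide; open, the fingers measure 114 mm over their backs; the gripper's body (76 mm by 85 mm) begins 54 mm behind the grasp point. The pads swing forward as they close: fully open they stand 13 mm farther back than shut.
Start: joints at [-1.457, 0.359, 1.51, -0, 1.272, -0.115], TCP at [0.136, -0.584, 0.198] pointing down, gripper open.
Joint ranges: [-2.97, 2.97], [-1.01, 2.36], [0.21, 2.38], [-0.96, 4.11], [0.2, 2.71], [-2.98, 2.98]. Speed limits (rad/s): [2.39, 2.39, 3.14, 3.14, 3.14, 3.14].

## Interface

Orientations are given as a 3x3 rotation matrix whose columns are the frame's x, y, z axes.
In Python, from rig import r, open_gripper, grasp, solver, monitor, camera, job gives the robot as it stands. The module is installed in compiled form; this text tells all that it offers. Calls block until the motion is done:
- r.move_to(position, orientation): joint-space move of the TCP to a pose.
- r.servo_line(position, orientation=None, velocity=0.15): straight line of the TCP; orientation=None keeps the orientation; velocity is the mean speed in m/s.
- r.movej(angles): joint-space move.
- open_gripper() and grasp(squeeze=None): open the fingers fully, or close them until they stop; squeeze is the grip in N (None keeps the last).
- r.pause(seconds).
- solver.solve_ik(position, orientation): joint angles nearest the present ones, or None.
- monitor.state(): the state.
- camera(name): name is "side" or "top" or "wrist"; returns a dict with "color" (384x512x3 uint8, red, green, blue), "range_z" (384x512 float32, m along the optical axis (not along the pixel's ray), 0 where there is no reading), "fovy" (degrees; the focal length in pixels is half the picture's height over the tangent of half this angle, whatever the lens; pixels are square), "cx", "cy" (the principal point, pixels), "world_to_cam" (4x4, takes a point from world to camera coordinates); the wrist camera has in their place "T_tool_cam" (4x4, takes a point from camera to tool coordinates, whose origin is the TCP and whose axes are the flange's). Camera axes: x right, y up, looking along -z (the intrinsics and any distortion apply to the point x, -y, -z); pixel columns grow to the right and rows downward; lengths in m; the calibration is good to about 2 mm. A picture is of the moment at which its call begins: read the wrist's pose just before it.
A pose or a line that the arm cannot do raises r.PlanningError and nothing moves.
- job.hand_in(): hands the job in; it is judged then, once.
The state is a dict: "time": time; "joint_pos": joint angles; "qd": joint speeds; "tau": joint torques, N m; "position": TCP position; "tool_rot": TCP orientation; "ft_force": force on the tool from outside, world axes, zero at the start; "ft_torque": the same for the moment, N m; "width": opening from 0.0 (shut) to 1.0 (fully open); "finger_force": force on a finger pad.
Only numpy, scipy, OpenCV 4.12 (cv2) and the standard library are available. Lean on these libraries where they do the work, as an engineer would, in place of code of your own. Each camera call takes 0.05 s, during which the arm holds its last target. There are 200 camera calls.

## Working session

There is one attempt and no reset: what is moved stays moved. The work goes in short steps, each a Python script; the robot and the scene stay as the last script left them, time stands still between calls to the robot, and variables do not carry over. Pictures are saved under pics/ and viewed, at most 14 in all, crops included, and the job is handed in when it is done.

```bash
mkdir -p pics
python3 - <<'E'
from rig import r,camera,monitor
import cv2,numpy as np,pickle
for n in("top","side","wrist"):
    s=monitor.state();c=camera(n);c["state"]=s
    pickle.dump(c,open(f"pics/{n}0.pkl","wb"))
    cv2.imwrite(f"pics/{n}0.png",c["color"][...,::-1])
    print(n,{k:v for k,v in c.items() if k not in("color","range_z","state")})
print(s)
E
```

```text
top {'fovy': 53.544951913484134, 'cx': 250.58160168827206, 'cy': 190.46148201861843, 'world_to_cam': array([[-0.02882664, -0.99935017,  0.02163917,  0.06806034],
       [ 0.99362711, -0.02628817,  0.10960886, -0.53262231],
       [-0.10896878,  0.02466093,  0.99373922, -1.03462166],
       [ 0.        ,  0.        ,  0.        ,  1.        ]])}
side {'fovy': 57.81149001514825, 'cx': 252.2363066916327, 'cy': 188.0770243617745, 'world_to_cam': array([[ 0.95544599, -0.29507773,  0.00721739, -0.49902918],
       [ 0.14472725,  0.48964982,  0.85982386, -0.16660014],
       [-0.25724887, -0.82047071,  0.51053975, -0.63442442],
       [ 0.        ,  0.        ,  0.        ,  1.        ]])}
wrist {'fovy': 59.56211052885414, 'cx': 255.18524800151505, 'cy': 199.2269991816977, 'T_tool_cam': array([[ 4.04716539e-04,  9.46457828e-01,  3.22827222e-01,
         8.33866851e-02],
       [ 9.99999610e-01, -1.29601510e-04, -8.73699610e-04,
        -4.76614087e-04],
       [-7.85080940e-04,  3.22827450e-01, -9.46457512e-01,
        -1.75742366e-01],
       [ 0.00000000e+00,  0.00000000e+00,  0.00000000e
[... 151 characters left out ...]
49e+00, -1.15114244e-01]), 'qd': array([ 1.29703609e-03, -2.73445135e-03, -2.11511799e-03, -4.33653419e-05,
       -9.99021941e-04, -1.99608734e-04]), 'tau': array([-1.52142006e-04, -5.28654635e+01, -2.79348707e+01, -1.11372724e-04,
        4.94199587e-03,  4.50273410e-05]), 'position': array([ 0.13600977, -0.58369505,  0.19733157]), 'tool_rot': array([[ 9.73933617e-01,  2.26833142e-01, -1.87094032e-04],
       [ 2.26833134e-01, -9.73932210e-01,  1.66733595e-03],
       [ 1.95990147e-04, -1.66631366e-03, -9.99998592e-01]]), 'ft_force': array([-0.10785734,  0.65847295, -0.25201803]), 'ft_torque': array([-0.00278849, -0.00350553,  0.02360264]), 'finger_force': 0.0, 'width': 0.9997381132856422}
```

View pics/top0.png

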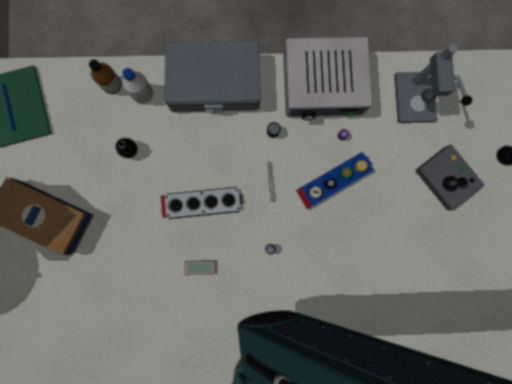

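View pics/side0.png

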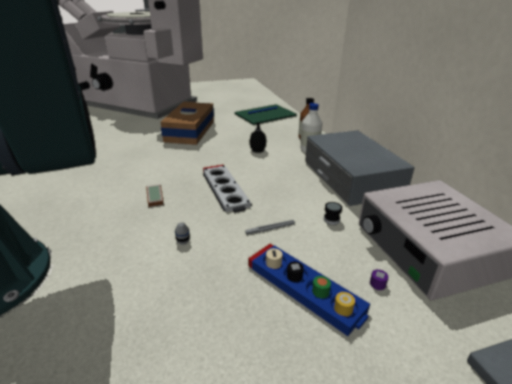

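The top view shows the rack's red end at (305,200). The specimens from there are ivory (316,191), black (330,183), green (347,173) and yellow (361,166).
- **Carrier:** its red end is at (164,206), with pockets at (176,205), (193,203), (211,201) and (228,200).
- **Could be mistaken for the black mount:** the purple look-alike (344,134), loupe (274,130), objective (271,249) and blower (126,148). None of them stand in the rack. The black mount is the one in the second rack pocket.

Next I'll get coarse poses, then take wrist views from two places over each rack.

```bash
cat > h.py <<'E'
import numpy as np,cv2
def cammat(c,s=None):
    "world->cv-camera R,t and K"
    f=192/np.tan(np.radians(c["fovy"])/2)
    K=np.array([[f,0,c["cx"]],[0,f,c["cy"]],[0,0,1.]])
    if "world_to_cam" in c: W=c["world_to_cam"]
    else:
        T=np.eye(4);T[:3,:3]=s["tool_rot"];T[:3,3]=s["position"]
        W=np.linalg.inv(T@c["T_tool_cam"])
    W=np.diag([1,-1,-1,1.])@W
    return K,W
def at_height(uv,z,K,W):
    "pixel -> world point on plane z"
    R,t=W[:3,:3],W[:3,3]; o=-R.T@t
    d=R.T@np.linalg.inv(K)@np.r_[uv,1.]
    return o+d*(z-o[2])/d[2]
def at_depth(uv,c,K,W):
    z=float(c["range_z"][int(round(uv[1])),int(round(uv[0]))])
    return W[:3,:3].T@(z*np.linalg.inv(K)@np.r_[uv,1.]-W[:3,3])
def down(a):
    "tool down, tool x axis at angle a"
    return np.array([[np.cos(a),np.sin(a),0],[np.sin(a),-np.cos(a),0],[0,0,-1.]])
E
python3 - <<'E'
from h import *
import pickle
from rig import r,camera,monitor
c=pickle.load(open("pics/top0.pkl","rb"));K,W=cammat(c)
np.set_printoptions(precision=4,suppress=True)
P={}
for n,uv in dict(rackred=(305,200),ivory=(316,191),black=(330,183),green=(347,173),yellow=(361,166),carred=(164,206),c1=(176,205),c2=(193,203),c3=(211,201),c4=(228,200),loupe=(274,130),obj=(271,249),tw=(271,182),blower=(126,148),purple=(344,134)).items():
    P[n]=at_depth(uv,c,K,W);print(n,P[n])
tg=[("rack",(P["ivory"]+P["yellow"])/2),("car",(P["c1"]+P["c4"])/2)]
for n,p in tg:
  for i,(dx,dy) in enumerate([(-.04,-.04),(.05,.05)]):
    # camera sits at tool +x: turn tool x toward the base-outward perpendicular
    for a in ([0,np.pi/2,np.pi,-np.pi/2,.8,-.8]):
        try: r.move_to([p[0]+dx,p[1]+dy,.22],down(a+.3*i))
        except r.PlanningError as e: print(n,i,a,e);continue
        break
    r.pause(.3)
    s=monitor.state();w=camera("wrist");w["state"]=s;pickle.dump(w,open(f"pics/{n}{i}.pkl","wb"));cv2.imwrite(f"pics/{n}{i}.png",w["color"][...,::-1]);print(n,i,a,s["position"],s["joint_pos"],s["time"])
ims=[cv2.imread(f"pics/{n}{i}.png") for n in("rack","car") for i in(0,1)]
cv2.imwrite("pics/mos.png",cv2.resize(np.vstack([np.hstack(ims[:2]),np.hstack(ims[2:])]),(800,600),interpolation=cv2.INTER_AREA))
E
```

```text
rackred [ 0.504  -0.0991  0.0217]
ivory [ 0.5272 -0.1287  0.0356]
black [ 0.5483 -0.1684  0.0379]
green [ 0.5756 -0.2183  0.0356]
yellow [ 0.5943 -0.2586  0.037 ]
carred [0.4988 0.2979 0.0101]
c1 [0.5009 0.2647 0.0076]
c2 [0.5055 0.2172 0.0036]
c3 [0.5098 0.1661 0.0041]
c4 [0.5113 0.1177 0.0053]
loupe [ 0.7022 -0.0172  0.0415]
obj [0.3716 0.0029 0.0436]
tw [ 0.5602 -0.0068  0.0014]
blower [0.655  0.3886 0.0651]
purple [ 0.6908 -0.2197  0.0229]
rack 0 0 [ 0.5205 -0.2341  0.2199] [-0.5437  0.2978  1.5458 -0.0001  1.2981  1.028 ] 2.3333
rack 1 0 [ 0.6102 -0.1445  0.2201] [-0.3425  0.3799  1.4206 -0.0001  1.341   0.9298] 3.2583
car 0 0 [0.4665 0.1507 0.2199] [ 0.1714  0.1787  1.7099 -0.0001  1.2531  1.7432] 4.85
car 1 0 [0.5556 0.2405 0.2204] [ 0.2945  0.3479  1.4697 -0.0001  1.3239  1.5662] 5.775
```

View pics/mos.png

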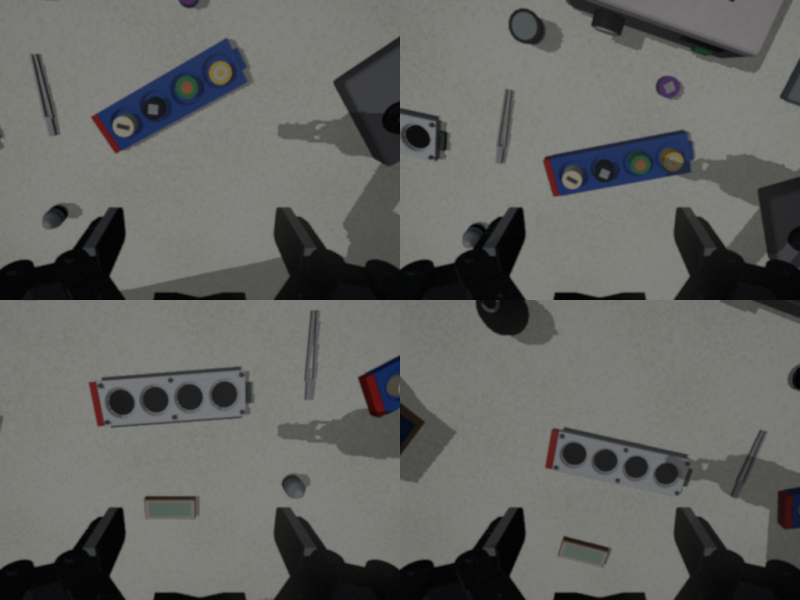

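In the wrist mosaic the rack, red end leftmost, reads ivory bar, black with the bright square, green with copper, then yellow ring. The purple look-alike lies off the rack at (668,87) in the second tile. I'll take one enlarged crop of all four views for the close check and precise pixels.

Run:
```python
import cv2,numpy as np
o={"rack0":(115,45),"rack1":(180,150),"car0":(115,75),"car1":(180,145)}
t=[]
for n,(u,v) in o.items():
    im=cv2.imread(f"pics/{n}.png")[v:v+150,u:u+200]
    t.append(cv2.resize(cv2.convertScaleAbs(im,alpha=1.4),None,fx=2,fy=2,interpolation=cv2.INTER_CUBIC))
    if n=="rack0": pass
cv2.imwrite("pics/crop.png",np.vstack([np.hstack(t[:2]),np.hstack(t[2:])]))
# automatic dark-pad blobs
for n in("car0","car1"):
    g=cv2.cvtColor(cv2.imread(f"pics/{n}.png"),cv2.COLOR_BGR2GRAY);u,v=o[n]
    for th in(60,75):
        m=np.zeros_like(g);m[v:v+150,u:u+200]=(g[v:v+150,u:u+200]<th)*255
        k,l,st,ce=cv2.connectedComponentsWithStats(m)
        print(n,th,[(round(ce[i][0],1),round(ce[i][1],1),int(st[i][4]),*map(int,st[i][2:4])) for i in range(1,k) if st[i][4]>300])
```

```text
car0 60 [(np.float64(218.9), np.float64(93.9), 405, 176, 16), (np.float64(124.1), np.float64(133.6), 418, 25, 56), (np.float64(286.5), np.float64(120.5), 830, 32, 32), (np.float64(242.3), np.float64(123.7), 830, 33, 33), (np.float64(198.4), np.float64(127.2), 826, 33, 33), (np.float64(155.0), np.float64(130.5), 824, 33, 32)]
car0 75 [(np.float64(219.4), np.float64(93.9), 639, 177, 17), (np.float64(124.6), np.float64(132.3), 543, 26, 56), (np.float64(286.3), np.float64(120.5), 906, 35, 34), (np.float64(241.8), np.float64(123.8), 910, 36, 34), (np.float64(197.4), np.float64(127.3), 936, 36, 33), (np.float64(153.5), np.float64(130.7), 966, 36, 36)]
car1 60 [(np.float64(194.4), np.float64(189.5), 374, 17, 50), (np.float64(287.5), np.float64(182.6), 672, 158, 38), (np.float64(222.7), np.float64(196.4), 677, 30, 28), (np.float64(262.6), np.float64(205.0), 663, 30, 29), (np.float64(301.9), np.float64(213.5), 643, 29, 28), (np.float64(340.9), np.float64(221.5), 651, 31, 28), (np.float64(365.0), np.float64(281.2), 725, 29, 29)]
car1 75 [(np.float64(259.0), np.float64(185.3), 1388, 183, 53), (np.float64(221.8), np.float64(196.5), 775, 34, 30), (np.float64(261.9), np.float64(205.1), 737, 33, 29), (np.float64(301.6), np.float64(213.5), 702, 32, 28), (np.float64(342.6), np.float64(220.8), 809, 37, 32), (np.float64(364.8), np.float64(281.0), 754, 29, 29)]
```

View pics/crop.png

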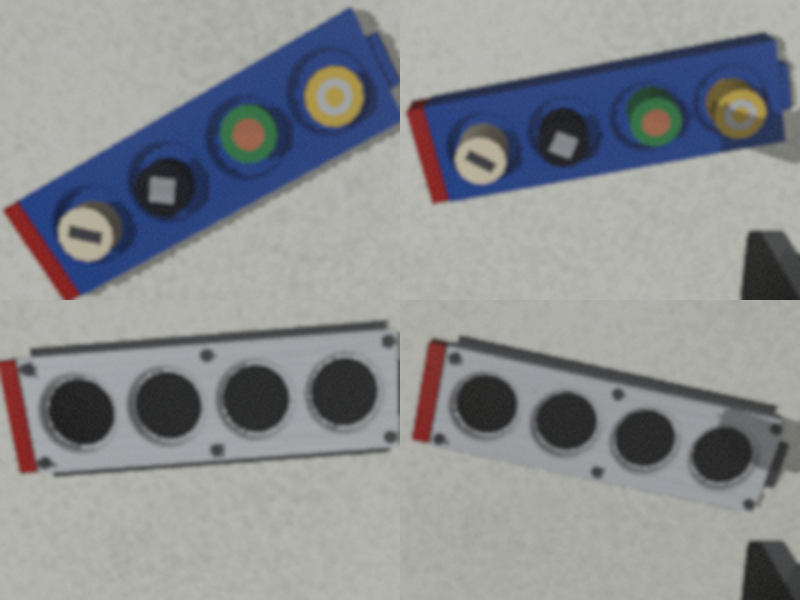

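The crop confirms the order: ivory bar, black with the steel square, green with copper and yellow ring, counted from the red end. None of them is purple. Their tops are at tile pixels (86,236), (162,190), (248,135) and (334,97). Now I'll triangulate.

```bash
cat > m.py <<'E'
from h import *
import pickle
from scipy.optimize import least_squares
np.set_printoptions(precision=4,suppress=True)
A=np.array([(86,236),(162,190),(248,135),(334,97)])/2+np.array([115,45])-.25
B=np.array([(81,161),(163,146),(256,122),(341,112)])/2+np.array([180,150])-.25
C=np.array([(155,130.5),(198.4,127.2),(242.3,123.7),(286.5,120.5)])
D=np.array([(222.7,196.4),(262.6,205),(301.9,213.5),(340.9,221.5)])
def two(n,a,b):
    cs=[pickle.load(open(f"pics/{n}{i}.pkl","rb")) for i in(0,1)]
    M=[cammat(c,c["state"]) for c in cs]
    X=cv2.triangulatePoints(*[K@W[:3] for K,W in M],a.T.astype(float),b.T.astype(float));X=(X[:3]/X[3]).T
    res=[np.linalg.norm(cv2.projectPoints(X,cv2.Rodrigues(W[:3,:3])[0],W[:3,3],K,None)[0][:,0]-p,axis=1) for (K,W),p in zip(M,(a,b))]
    dep=[[at_depth(p,c,*m)[2] for p in q] for c,m,q in zip(cs,M,(a,b))]
    return X,M,res,dep
def fit(P):
    "rigid layout fit -> centre, yaw of +y"
    y=np.array([.075,.025,-.025,-.075])
    f=lambda q:(q[:2]+y[:,None]*[np.cos(q[2]),np.sin(q[2])]-P[:,:2]).ravel()
    d=P[0]-P[3]
    s=least_squares(f,[*P[:,:2].mean(0),np.arctan2(d[1],d[0])]);return s.x,f(s.x).reshape(-1,2)
E
python3 - <<'E'
from m import *
for n,a,b,h in(("rack",A,B,.038),("car",C,D,.008)):
    X,M,res,dep=two(n,a,b);print(n,"\ntri",X,"\nres",res,"\ndepthz",np.array(dep))
    for i,(q,m) in enumerate(zip((a,b),M)): print("plane",np.array([at_height(p,h,*m)[:2] for p in q]))
    print(fit(X))
# lengths, top-camera cross-check
c=pickle.load(open("pics/top0.pkl","rb"));K,W=cammat(c)
print([at_height(p,.038,K,W)[:2] for p in((316,191),(361,166))],[at_height(p,.008,K,W)[:2] for p in((176,205),(228,200))])
E
```

```text
rack 
tri [[ 0.5238 -0.128   0.0366]
 [ 0.5486 -0.1709  0.0393]
 [ 0.5771 -0.2171  0.0375]
 [ 0.5962 -0.2616  0.0358]] 
res [array([0.3642, 0.2636, 0.3013, 0.7814]), array([0.3372, 0.2427, 0.2758, 0.7119])] 
depthz [[0.0385 0.0391 0.0387 0.0396]
 [0.0392 0.0377 0.0384 0.0387]]
plane [[ 0.5237 -0.1281]
 [ 0.5486 -0.1708]
 [ 0.5769 -0.2169]
 [ 0.5957 -0.261 ]]
plane [[ 0.5248 -0.1282]
 [ 0.5478 -0.1709]
 [ 0.5775 -0.2172]
 [ 0.5974 -0.2612]]
(array([ 0.5614, -0.1944,  2.0736]), array([[ 0.0015, -0.0007],
       [ 0.0008, -0.0016],
       [-0.0037,  0.0008],
       [ 0.0013,  0.0015]]))
car 
tri [[0.5006 0.265  0.0082]
 [0.5044 0.2153 0.0084]
 [0.5082 0.1654 0.0087]
 [0.5119 0.1152 0.008 ]] 
res [array([0.0184, 0.0628, 0.0056, 0.3304]), array([0.0172, 0.0583, 0.0051, 0.3028])] 
depthz [[0.0082 0.0084 0.0079 0.0082]
 [0.0089 0.0093 0.008  0.0075]]
plane [[0.5006 0.2651]
 [0.5043 0.2154]
 [0.5081 0.1654]
 [0.5116 0.1154]]
plane [[0.5006 0.265 ]
 [0.5043 0.2152]
 [0.508  0.1652]
 [0.5122 0.115 ]]
(array([0.5063, 0.1902, 1.6462]), array([[-0.    , -0.    ],
       [ 0.    , -0.0001],
       [-0.    , -0.0001],
       [-0.    ,  0.0002]]))
[array([ 0.5269, -0.1282]), array([ 0.5941, -0.2583])] [array([0.5008, 0.2646]), array([0.511 , 0.1176])]
```

Triangulation agrees between views: tops at z≈38 mm, pads at ≈8 mm, residuals under 1 px. I'll do the first specimen with force checks.

```bash
cat > go.py <<'E'
from m import *
from rig import r,open_gripper,grasp,monitor,camera
XR=two("rack",A,B)[0]; q,_=fit(XR); RA=down(q[2])
qc,_=fit(two("car",C,D)[0]); CA=down(qc[2])
Y=np.array([.075,.025,-.025,-.075])
PC=qc[:2]+Y[:,None]*[np.cos(qc[2]),np.sin(qc[2])]
ZG,ZT=.023,.10
def st(t):
    s=monitor.state();print(t,"t",round(s["time"],2),s["position"],"F",s["ft_force"],"w",round(s["width"],3),"ff",round(s["finger_force"],1));return s
def snap(n):
    s=monitor.state();c=camera("wrist");c["state"]=s
    pickle.dump(c,open(f"pics/{n}.pkl","wb"));cv2.imwrite(f"pics/{n}.png",c["color"][...,::-1])
def pick(i):
    p=XR[i,:2]
    r.move_to([*p,ZT],RA); r.servo_line([*p,ZG+.012],velocity=.1); r.servo_line([*p,ZG],velocity=.04)
    st("down"); grasp(25); s=st("grip")
    r.servo_line([*p,ZG+.03],velocity=.06); r.servo_line([*p,ZT+.01],velocity=.15); return st("lift")
def place(i):
    p=PC[i]; r.move_to([*p,ZT],CA); 
    r.servo_line([*p,ZG+.006],velocity=.12); r.servo_line([*p,ZG-.003],velocity=.03); r.pause(.15)
    f0=st("above")["ft_force"][2]; z=ZG-.003
    while z>ZG-.009:
        z-=.0005; r.servo_line([*p,z],velocity=.01); r.pause(.05)
        if monitor.state()["ft_force"][2]-f0>2: break
    s=st("touch"); return s
def release(i):
    p=PC[i]; open_gripper(); r.servo_line([*p,ZT],velocity=.12); return st("released")
E
python3 - <<'E'
from go import *
print(PC)
open_gripper(); pick(0); snap("held0"); place(0)
snap("placed0")
E
python3 -c "
import cv2,numpy as np
cv2.imwrite('pics/h0.png',np.hstack([cv2.resize(cv2.imread(f'pics/{n}.png'),(400,300)) for n in('held0','placed0')]))"
```

```text
[[0.5006 0.265 ]
 [0.5044 0.2151]
 [0.5082 0.1653]
 [0.5119 0.1154]]
down t 9.38 [ 0.5235 -0.1279  0.0228] F [-0.6468 -1.0528  0.0509] w 0.997 ff 0.0
grip t 10.15 [ 0.5237 -0.128   0.023 ] F [-0.0611 -0.9553 -0.033 ] w -0.003 ff 0.0
lift t 11.33 [ 0.5234 -0.1279  0.1096] F [-0.629  -0.2449 -0.7159] w -0.002 ff 0.0
above t 14.19 [0.5007 0.2651 0.0201] F [ 0.1594  0.3519 -0.1667] w 0.004 ff 0.0
touch t 17.79 [0.5006 0.265  0.014 ] F [-0.1558  0.2199  0.4209] w 0.003 ff 0.0
```

View pics/h0.png

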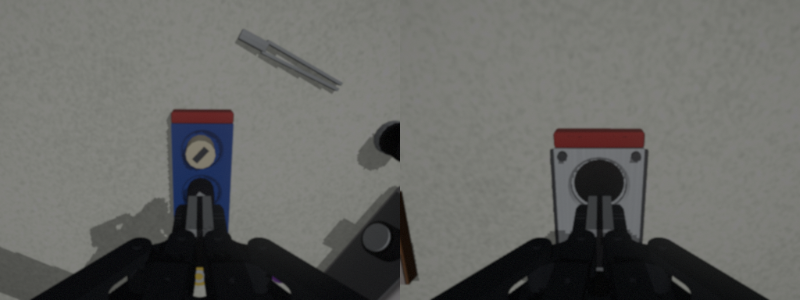

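The grip missed: the fingers shut fully and ivory still stands in its pocket at tile (200,150). I'll retreat, re-measure ivory, and watch a lowered, open gripper from the side.

Run:
```python
from go import *
r.servo_line([*PC[0],ZT],velocity=.15); open_gripper()
p=XR[0,:2]
r.move_to([*p,ZT],RA); r.servo_line([*p,.03],velocity=.1); st("at")
def sd(n):
    c=camera("side");pickle.dump(c,open(f"pics/{n}.pkl","wb"));return c
c=sd("sd"); K,W=cammat(c)
s=monitor.state();T=lambda x:s["position"]+s["tool_rot"]@np.array(x)
pts=np.array([T([0,0,0]),[*p,.038],T([0,.0425,-.013]),T([0,-.0425,-.013])])
print(cv2.projectPoints(pts,cv2.Rodrigues(W[:3,:3])[0],W[:3,3],K,None)[0][:,0])
im=c["color"][...,::-1][200:340,190:390]; im=cv2.resize(cv2.convertScaleAbs(im,alpha=1.5),(800,560),interpolation=cv2.INTER_CUBIC)
cv2.imwrite("pics/sd.png",im)
w=pickle.load(open("pics/held0.pkl","rb"));cv2.imwrite("pics/h0c.png",cv2.resize(cv2.imread("pics/held0.png")[120:300,180:340],None,fx=3,fy=3,interpolation=cv2.INTER_CUBIC))
M=cammat(w,w["state"])
print(cv2.projectPoints(np.array([[*p,.038]]),cv2.Rodrigues(M[1][:3,:3])[0],M[1][:3,3],M[0],None)[0])
```

```text
at t 21.66 [ 0.5242 -0.128   0.0303] F [ 1.0125  0.5336 -0.3461] w 0.995 ff 0.0
[[273.699  256.2491]
 [273.5006 253.2169]
 [288.473  240.3833]
 [258.2102 262.3153]]
[[[255.1458 198.3644]]]
```

View pics/sd.png

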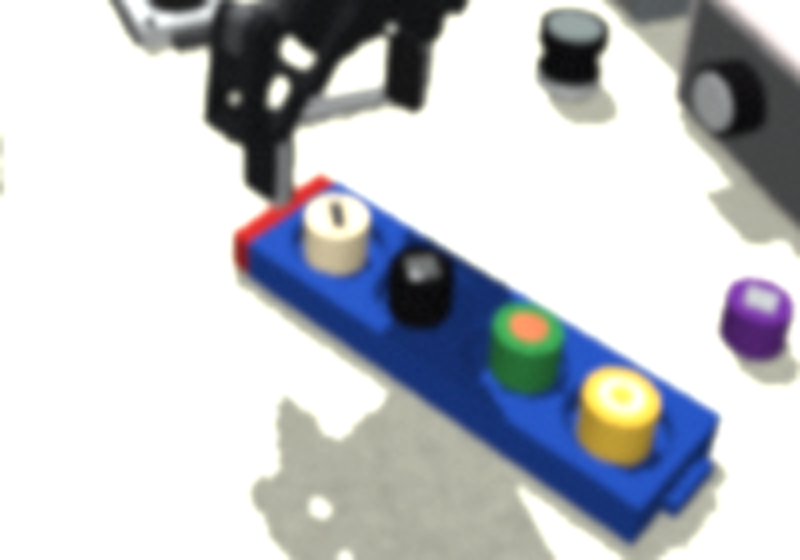

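View pics/h0c.png

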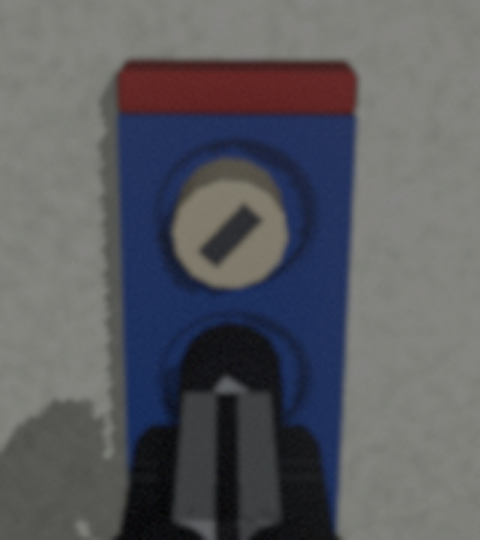

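The side view shows the fingertips, at crop (275,195) and (410,105), well above where the nominal TCP puts them, so they closed above ivory. I'll measure the real tip position from the depth images.

Run:
```python
from m import *
def cloud(c,s,tool=True):
    K,W=cammat(c,s);v,u=np.mgrid[:384,:512];z=c["range_z"];ok=z>0
    P=np.linalg.inv(K)@np.stack([u[ok]*z[ok],v[ok]*z[ok],z[ok]]);P=W[:3,:3].T@(P-W[:3,3:])
    return (s["tool_rot"].T@(P-s["position"][:,None])).T,P.T
for n in("held0","placed0","rack0"):
    w=pickle.load(open(f"pics/{n}.pkl","rb"));t,_=cloud(w,w["state"])
    print(n,"tool z of bench",-w["state"]["position"][2])
    k=(abs(t[:,1])<(.012 if n!="rack0" else .065))&(t[:,0]<.03)&(t[:,2]<(.0 if n!="placed0" else -.012))
    t=t[k]
    print(len(t),"tool z max",np.sort(t[:,2])[-60::12]); 
    e=t[np.argsort(t[:,2])[-40:]];print(" tips mean",e.mean(0),e.min(0),e.max(0))
c=pickle.load(open("pics/sd.pkl","rb"))
s=dict(position=np.array([.5242,-.128,.0303]),tool_rot=pickle.load(open("pics/held0.pkl","rb"))["state"]["tool_rot"])
t,_=cloud(c,s)
k=(abs(t[:,0])<.025)&(abs(t[:,1])<.065)&(abs(t[:,1])>.03)&(t[:,2]<.005);t=t[k]
for sg in(-1,1):
    e=t[t[:,1]*sg>0];e=e[np.argsort(e[:,2])[-25:]];print("side",e.mean(0),e.min(0),e.max(0))
print(np.histogram(t[:,2],bins=np.arange(-.1,.01,.01)))
```

```text
held0 tool z of bench -0.10956731966385003
9283 tool z max [-0.0389 -0.0384 -0.038  -0.0377 -0.0371]
 tips mean [ 0.011   0.0005 -0.0374] [ 0.0103 -0.0058 -0.0382] [ 0.0115  0.0066 -0.0357]
placed0 tool z of bench -0.013994586666501857
9273 tool z max [-0.039  -0.0386 -0.0382 -0.0376 -0.0371]
 tips mean [ 0.011   0.0009 -0.0374] [ 0.0105 -0.0059 -0.0383] [ 0.0117  0.0065 -0.0363]
rack0 tool z of bench -0.21992861002108363
20634 tool z max [-0.0476 -0.0474 -0.0472 -0.0468 -0.0465]
 tips mean [ 0.0011  0.004  -0.0467] [-0.007  -0.0432 -0.0472] [ 0.0088  0.0428 -0.0459]
side [-0.0074 -0.0491 -0.051 ] [-0.0123 -0.0551 -0.0545] [ 0.0036 -0.043  -0.0459]
side [-0.002   0.0427 -0.0489] [-0.0115  0.041  -0.0515] [ 0.0094  0.0473 -0.0459]
(array([114,  88, 109, 111,  99,  28,   0,   0,   0,   0]), array([-0.1 , -0.09, -0.08, -0.07, -0.06, -0.05, -0.04, -0.03, -0.02,
       -0.01, -0.  ]))
```

Depth shows the real tips lie about 35.5 mm behind the reported TCP when shut and about 46.5 mm behind it when open. There is no sideways offset. I'll lower the commanded heights by that amount and retry ivory.

```bash
sed -i 's/^ZG,ZT=.*/ZG,ZT=-.0125,.06  # real tips are 35.5 mm behind the reported TCP/' go.py
python3 - <<'E'
from go import *
assert solver_ok if (solver_ok:=True) else 0
s=pick(0)
if s["width"]>.2:
    snap("held1"); place(0); snap("placed1")
E
python3 -c "
import cv2,numpy as np
cv2.imwrite('pics/h1.png',np.hstack([cv2.resize(cv2.imread(f'pics/{n}.png'),(400,300)) for n in('held1','placed1')]))"
```

```text
down t 23.17 [ 0.5235 -0.1279 -0.0127] F [-0.339   0.5754 -0.5073] w 1.004 ff 0.0
grip t 23.72 [ 0.523  -0.1284 -0.0116] F [-4.1855 -2.095  11.2411] w 0.336 ff 27.3
lift t 24.87 [ 0.5236 -0.1279  0.0697] F [-0.5433 -0.0442 -0.2571] w 0.336 ff 24.7
above t 27.69 [ 0.5007  0.2651 -0.0154] F [-0.51   -0.5691 -0.6598] w 0.338 ff 24.7
touch t 29.19 [ 0.5007  0.265  -0.0177] F [-1.753  -0.5143  4.8057] w 0.339 ff 25.1
```

View pics/h1.png

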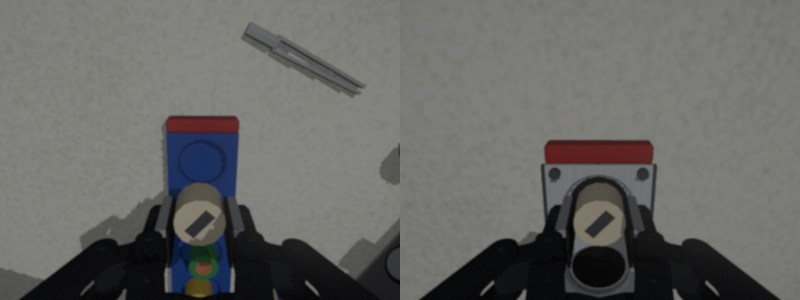

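Ivory is held upright, then seated: contact came 6 mm below the grip height, exactly the difference in floor heights. I'll release it and do black.

```bash
python3 - <<'E'
from go import *
release(0); snap("rel0")
s=pick(1)
if s["width"]>.2: place(1); release(1); snap("rel1")
E
python3 -c "
import cv2,numpy as np
cv2.imwrite('pics/h2.png',np.hstack([cv2.resize(cv2.imread(f'pics/{n}.png'),(400,300)) for n in('rel0','rel1')]))"
```

```text
released t 30.63 [0.5001 0.2648 0.0596] F [-0.7138 -0.6927  0.0309] w 1.001 ff 0.0
down t 33.5 [ 0.5483 -0.1708 -0.0127] F [0.4419 1.079  0.1616] w 0.996 ff 0.0
grip t 34.05 [ 0.5487 -0.1713 -0.0116] F [-1.7505 -0.5906  7.6003] w 0.339 ff 26.7
lift t 35.2 [ 0.5484 -0.1708  0.0697] F [-0.4968 -0.3584 -1.152 ] w 0.337 ff 24.7
above t 37.94 [ 0.5045  0.2152 -0.0154] F [-0.4533  0.1503  0.3417] w 0.339 ff 24.7
touch t 39.44 [ 0.5044  0.2152 -0.0176] F [-0.7366 -0.7545  5.619 ] w 0.337 ff 25.2
released t 40.83 [0.5039 0.215  0.0596] F [0.2959 0.0001 0.3179] w 0.998 ff 0.0
```

View pics/h2.png

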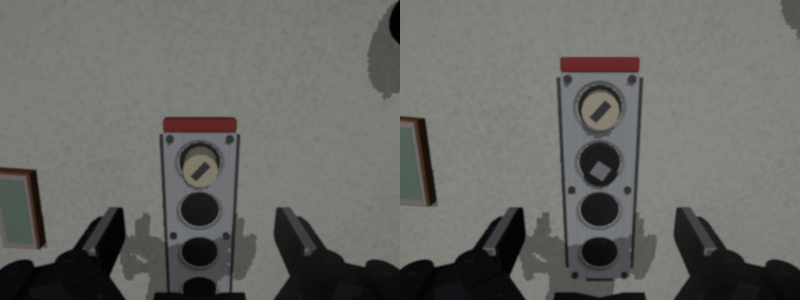

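Ivory sits in the first pocket (600,107) and black in the second (600,163), both upright. Next are green and yellow.

Run:
```python
from go import *
for i in(2,3):
    s=pick(i)
    if s["width"]<.2: print("MISS");break
    place(i); release(i)
else:
    r.move_to([.45,.19,.22],CA@np.diag([1,1,1])); r.pause(.2); snap("end")
    c=camera("top");cv2.imwrite("pics/endtop.png",c["color"][...,::-1]); st("end")
    cv2.imwrite("pics/h3.png",np.hstack([cv2.resize(cv2.imread(f"pics/{n}.png"),(400,300)) for n in("end","endtop")]))
```

```text
down t 43.7 [ 0.5769 -0.217  -0.0127] F [ 0.2855  0.7694 -0.0987] w 0.997 ff 0.0
grip t 44.26 [ 0.5787 -0.2174 -0.0115] F [1.9427 2.0337 5.0623] w 0.335 ff 26.6
lift t 45.41 [ 0.577  -0.217   0.0697] F [ 1.2876 -0.0148 -1.068 ] w 0.336 ff 24.7
above t 48.16 [ 0.5083  0.1653 -0.0154] F [-0.4825  0.0339  0.0277] w 0.342 ff 24.7
touch t 49.66 [ 0.5082  0.1653 -0.0175] F [-1.6687 -0.4436  5.0083] w 0.337 ff 25.3
released t 51.05 [0.5077 0.1652 0.0596] F [ 0.2658 -0.9557 -0.5522] w 0.998 ff 0.0
down t 53.86 [ 0.596  -0.2615 -0.0128] F [ 0.1476 -0.1266 -0.3721] w 0.999 ff 0.0
grip t 54.42 [ 0.5957 -0.2623 -0.0115] F [-3.7981 -1.6124  7.2014] w 0.337 ff 26.6
lift t 55.57 [ 0.5961 -0.2615  0.0698] F [-0.1589  0.5425 -0.5568] w 0.338 ff 24.7
above t 58.31 [ 0.512   0.1155 -0.0154] F [-0.3515  0.1668 -0.0031] w 0.339 ff 24.7
touch t 59.81 [ 0.512   0.1154 -0.0176] F [-1.3486 -1.3818  5.4382] w 0.339 ff 25.2
released t 61.2 [0.5114 0.1154 0.0596] F [-0.1343 -0.2491 -0.2312] w 0.997 ff 0.0
end t 62.27 [0.4498 0.1894 0.2187] F [ 0.5615 -0.0626  0.1415] w 0.997 ff 0.0
```

View pics/h3.png

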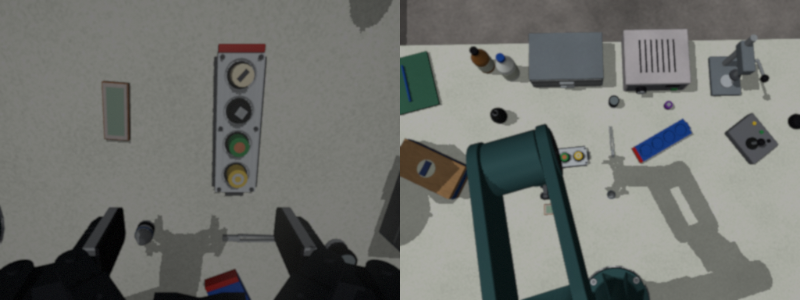

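All four stand in order from the red end: ivory (241,74), black (239,110), green (237,146) and yellow (235,177). The rack is empty and the bystanders haven't moved.

```bash
python3 -c "
from rig import job;print(job.hand_in())"
```

```text
the job is handed in; nothing more can be done
None
```

I loaded all four specimens into the carrier in rack order (ivory, black, green, yellow from the red end), each lowered onto its pocket floor before release, and handed the job in at about 62 s; the first grasp closed on nothing because the real fingertips sit about 35 mm behind the reported TCP, and correcting for that fixed it.

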